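# Unlock the medicine drawer with its key

### The arm

A 7-joint arm with a two-finger parallel gripper is mounted at the origin on the work surface. World frame = base frame: x ahead of the robot, y to its left, z up, the work surface at z = 0. Lengths are in m, angles in rad, forces in N, time in s.
With the tool pointing down it reaches from about 0.35 to 0.9 m from the base axis. Payload 7.2 kg.
Tool frame: the origin (TCP) lies midway between the tips of the shut fingers; the grasp point (between the pads) lies 19 mm behind it; y points along the fingers, z is the direction in which the jaws open and shut, and the axes are right-handed (so a half turn about y gives the same grasp; the last joint's range is limited). The gripper opens to 85 mm and grips with 20 to 120 N. Pads are 22 mm wide; open, the fingers measure 114 mm over their backs; the gripper's body (76 mm by 85 mm) begins 54 mm behind the grasp point. The pads swing forward as they close: fully open they stand 13 mm farther back than shut.
Start: joints at [1.179, 0.411, -0.013, 1.596, 0.006, 1.134, -0.082], TCP at [0.199, -0.593, 0.231] pointing down, gripper open.
Joint ranges: [-2.95, 2.95], [-0.29, 1.99], [-1.47, 1.44], [0.14, 2.54], [-1.03, 4.17], [0.13, 1.85], [-2.86, 2.86]. Speed limits (rad/s): [2.39, 2.39, 3.01, 3.01, 3.14, 3.14, 3.14].

### API

Orientations are given as a unit quaternion [x, y, z, w].
In Python, from station import bot, snapshot, ticket, finder gives the robot as it stands.
- The arm moves only by the tool move_arm, never from a script. Its argument "targets" is a list of rows, each a list of 7 numbers: the shift along the tool's x, y, z in units of 25 cm (1.0 is 25 cm), then the turn, a rotation vector about the tool's x, y, z in units of 30 degrees (1.0 is 30 degrees), then the opening, from 0 (shut) to 1 (fully open). A call has 1 to 10 rows; each row is the pose to reach, as a shift and turn from the pose commanded when the call began, along the tool's axes at that moment; what a row does not reach only later rows make up. A row lasts 1/10 s, in which the tool goes at most 50 mm and 8.59 degrees, less where a joint would pass 70% of its speed; a pose out of reach is approached as far as the arm can. A call with a number of a shift or a turn outside -1 to 1 is refused whole. A call with a gripper value outside its range is refused whole. The fingers move at their own pace and stop on an object; the grip force is fixed at half the most. Time passes only in rows, so rows that repeat a pose let the fingers close. It gives the time, the measured TCP pose, the force and the opening at its end, in the units of the state.
- bot.get_state(): the state, without advancing time (a new reading comes with each control period).
- snapshot(name): name is "scene" or "top"; returns a dict with "img" (400x640x3 uint8, blue, green, red), "K" (3x3 intrinsics, pixels), "rvec" (rotation vector, rad) and "tvec" (3), from world to camera coordinates, as OpenCV has them. Camera axes: x right, y down, z forward; pixel columns grow to the right and rows downward; lengths in m; the calibration is good to about 2 mm. A picture is of the moment at which its call begins. There is no depth.
- ticket.finish_job(): hands the job in, once; it reports no verdict.
Trained networks look in the newest picture that a camera, given by its name, has taken for a name from the list of things; names that differ only in an ending like _2 or _b are one class to them, and where a whole thing is asked for, a point or a joint stands for the part that bears it (a point fixed in the world has none). Each returns a list of dicts, best first, with "conf" (0 to 1); they miss things now and then, are a little off and sometimes report something else, mostly with a low value. They report only what shows in the picture. A call takes as long as a camera call.
- finder.masks_of(camera, thing): "mask" (400x640 bool, what is visible of it) and "location" ([column, row] in pixels, amid what is visible of it).
The state is a dict: "time": time; "joint_pos": joint angles; "joint_vel": joint speeds; "effort": joint torques, N m; "eef_pos": TCP position; "eef_rot": TCP orientation; "wrist_force": force on the tool from outside, world axes, zero at the start; "ft_torque": the same for the moment, N m; "width": finger opening in m.
Only numpy, scipy, OpenCV 4.12 (cv2) and the standard library are available. Lean on these libraries where they do the work, as an engineer would, in place of code of your own. Each camera call takes 0.05 s, during which the arm holds its last target.

### The job

Take the key from its wooden stand, put it in the lock on top of the steel medicine box, feel for the slot and push it fully home, and only then turn it clockwise until the hidden bolt lets the drawer spring open. Be gentle with the box and its lock, leave the key upright and fully home in the lock, and leave the mug, brush and spoon where they are.

Things in the scene. Friction and masses are not known exactly. Their poses are not given: they have to be found in the camera images.
- key_grip (a point): Centre of the black bow of a steel key that stands upright in its stand: grip it here. z up the shank; x along the bow's width and the bit's two wings (a half turn makes no difference). Bow 30 (x) x 12 (y) x 32 (z) mm, 10 mm neck, then a round flange 40 mm across, 4 mm thick, its underside 24 mm below this point. 60 g.
- key_tip (a point): Lower end of the same key, on its axis, 53 mm below key_grip: a round pilot of 7.2 mm diameter, tapered at the end. From 8 to 22 mm above this point is the flat bit with two wings, 26 mm along x and 4 mm along y; an 8 mm shank joins it to the flange.
- stand: Square wooden key stand, fixed, 70 x 70 x 42 mm high, origin under its centre; the key hangs by its flange in a 31 mm square hole in its top. Far behind the box, clear of the work, stand a kettle, a tin, a bottle and a jug.
- lock_mouth (a point): Centre of the top of the lock's steel collar (48 mm outside, 32 mm bore, 6 mm above the box's top); axes as the box's, z up. The key is fully home when its wings bottom in the slot: key_grip 26.5 mm above this point, flange just clear of the collar. It then turns only clockwise seen from above, against 0.1 to 0.2 N m; the bolt lets go about 0.85 rad from where the slot began; hard stop at 1.3 rad.
- plug_face (a point): Centre of the face of the brass plug, 7 mm down in the collar: 9.2 mm centre hole for the pilot, crossed by a slot 29.4 x 7.4 x 11.5 mm deep for the wings. Shows the box's axes, NOT the slot's: seen from above the slot lies 0.35 to 2.1 rad anticlockwise of the box's x axis; feel for it by pressing lightly (3 to 6 N) and turning; wings enter within 0.1 rad. The lock bears 30 N at most.
- medbox: Grey painted steel medicine box, fixed, 180 (x) x 160 (y) x 120 mm high, origin under its centre; its front, with the drawer, faces its own -x. The lock is in its top, 30 mm in front of the centre. The plug is sprung: pressed by the key, on its face or in the slot, it sinks at 1.5 N/mm for 4 mm, then is hard; it rises again when the wings find the slot.
- drawer (a joint): How far the steel drawer in the front of the box stands out towards the box's -x, in m: 0 shut and bolted; a spring pushes it out about 0.04 when the bolt is released.
- brush: Bottle brush, lying, about 270 mm long and 44 mm thick, loose. Leave alone. Origin under it, near its middle; x along it.
- mug: White mug, 90 mm high, 80 mm across, loose. Leave alone. Origin under its centre.
- spoon: Steel spoon, lying, loose. Leave alone. Origin under it, near its middle; x along it.

How it is judged:
By the outcome, as a careful person would: the job done as asked, in the order asked, and still so for the second after the job is handed in, with the robot touching nothing.
It also fails if it takes over 70 s, if anything falls off the work surface, if the arm or the gripper's body presses on something with over 40 N, if the wrist force passes 120 N, or if a joint passes its speed limit or range.

## Working session

There is one attempt and no reset: what is moved stays moved. The work goes in short steps, Python scripts to look and compute and a tool call to move; the robot and the scene stay as the last step left them, time stands still between calls to the robot, and variables do not carry over. Pictures are saved under pics/ and viewed, and the job is handed in when it is done.

Besides the shell and the picture viewer there is one more tool, called after "Call:" as name([rows], argument=value, ...), one row to a line, values as JSON. move_arm: Moves the arm, as the interface text tells. Shifts and turns lie within -1 to 1; 1 stands for 25 cm of shift or 30 degrees of turn. Its arguments: {"type":"object","properties":{"targets":{"type":"array"}},"required":["targets"]}

```bash
ls; mkdir -p pics
python3 - <<'E'
from station import bot,snapshot
import cv2,numpy as np
s=bot.get_state()
for k,v in s.items(): print(k,np.round(v,4))
for n in("scene","top"):
    d=snapshot(n); cv2.imwrite(f"pics/{n}0.png",d["img"]); print(n,d["K"],d["rvec"],d["tvec"])
E
```

```text
pics
time 0.0
joint_pos [ 1.1788  0.4119 -0.0127  1.5971  0.0056  1.1343 -0.0822]
joint_vel [ 0.0005  0.0012  0.0003 -0.0005  0.0016 -0.0009  0.0006]
effort [ 8.00000e-04 -6.00635e+01  6.82300e-01 -2.99410e+01  1.38000e-02
  1.08000e-02 -0.00000e+00]
eef_pos [ 0.1987 -0.592   0.2304]
eef_rot [-0.1141  0.6984 -0.6973  0.1139]
wrist_force [-0.7118  0.3712 -0.6379]
ft_torque [-0.0304  0.0081  0.0054]
width 0.0854
scene [[520.11752057   0.         316.32636039]
 [  0.         520.11752057 197.75823139]
 [  0.           0.           1.        ]] [ 2.34451216  0.65255409 -0.22438434] [-0.47565456 -0.13400531  1.59612773]
top [[435.80589951   0.         319.84431628]
 [  0.         435.80589951 192.61327768]
 [  0.           0.           1.        ]] [ 2.18008146 -2.15954237  0.09731975] [-1.83820092e-04  5.65834258e-01  1.11441547e+00]
```

View pics/scene0.png

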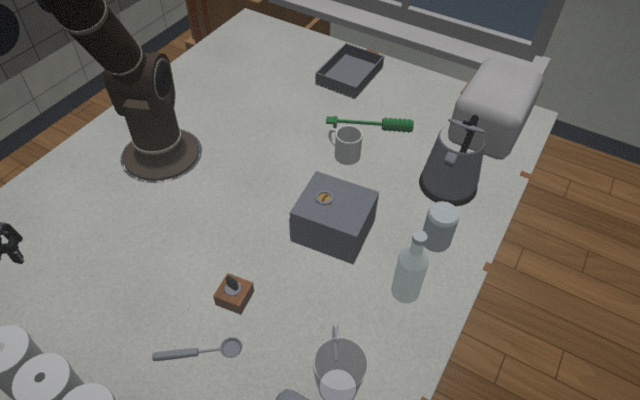

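View pics/top0.png

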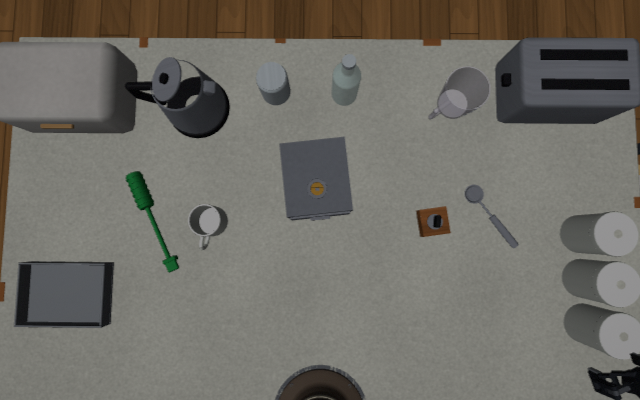

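The scene view shows the box at (335,215), its lock at (325,198) and the key stand at (233,292). In the top view the lock is at (317,189), the key at (435,222), and the front of the box faces the robot, towards the bottom of the image. Next I'll run the finder and enlarge these areas.

```bash
cat > h.py <<'E'
import cv2,numpy as np
from scipy.spatial.transform import Rotation as R
def cam(d):
    Rm=cv2.Rodrigues(d["rvec"])[0]; return Rm,np.asarray(d["tvec"]).ravel(),d["K"]
def proj(d,P): return cv2.projectPoints(np.atleast_2d(np.asarray(P,float)),d["rvec"],d["tvec"],d["K"],None)[0][:,0]
def plane(d,uv,z):
    Rm,t,K=cam(d); c=-Rm.T@t
    r=Rm.T@np.linalg.inv(K)@np.array([uv[0],uv[1],1.]); return c+r*(z-c[2])/r[2]
def tri(d1,u1,d2,u2):
    P=[]
    for d in(d1,d2):
        Rm,t,K=cam(d);P.append(K@np.c_[Rm,t])
    X=cv2.triangulatePoints(P[0],P[1],np.array(u1,float),np.array(u2,float))[:,0];return X[:3]/X[3]
E
python3 - <<'E'
from station import bot,snapshot,finder
from h import *
D={n:snapshot(n) for n in("scene","top")}
import pickle;pickle.dump(D,open("d0.pkl","wb"))
M={}
for n in D:
    for th in("key_grip","stand","lock_mouth","plug_face","medbox","drawer","mug","brush","spoon"):
        try:r=finder.masks_of(n,th)
        except Exception as e: print(th,e);continue
        M[n,th]=r
        for q in r[:2]:
            m=q["mask"].astype(np.uint8);(c,s,a)=cv2.minAreaRect(cv2.findNonZero(m)) if m.any() else (0,0,0)
            print(n,th,round(q["conf"],2),np.round(q["location"],1),m.sum(),np.round(c,1),np.round(s,1),round(a,1))
pickle.dump(M,open("m0.pkl","wb"))
t=D["top"]["img"];s=D["scene"]["img"]
a=cv2.resize(t[130:230,270:370],(400,400),interpolation=cv2.INTER_CUBIC);b=cv2.resize(t[190:250,400:460],(400,400),interpolation=cv2.INTER_CUBIC)
cv2.imwrite("pics/z1.png",np.hstack([a,b]))
a=cv2.resize(s[160:260,285:385],(400,400),interpolation=cv2.INTER_CUBIC);b=cv2.resize(s[262:322,203:263],(400,400),interpolation=cv2.INTER_CUBIC)
cv2.imwrite("pics/z2.png",np.hstack([a,b]))
E
```

```text
scene key_grip 0.68 [231.3 284.6] 237 [231.8 286.4] [17.9 16.1] 26.6
scene stand 0.9 [236.7 297. ] 814 [233.6 292.8] [34.  34.9] 26.6
scene lock_mouth 0.91 [336.5 214.7] 5683 [332.2 215.7] [83.2 76.5] 18.4
scene plug_face 0.78 [334.7 216.7] 5808 [332.7 215.2] [82.2 78.3] 20.6
scene medbox 0.94 [335.6 213.9] 5652 [332.4 214.7] [81.1 77.3] 21.0
scene medbox 0.34 [232.8 286.2] 227 [231.5 286. ] [19.1 14.8] 45.0
scene mug 0.87 [346.7 143.2] 1093 [347.2 145.2] [40.  34.9] 78.7
scene brush 0.96 [384.8 123.4] 705 [370.9 124.1] [88.1 13.1] 1.0
scene spoon 0.59 [197.4 349.8] 814 [196.9 348.4] [20.1 90.5] 87.6
top key_grip 0.44 [435.  220.6] 174 [435.  221.5] [13. 14.] 90.0
top stand 0.96 [426.  219.6] 693 [432.8 220.8] [28.1 31.5] 81.9
top stand 0.15 [316.9 179.1] 5131 [315.4 179.2] [79.8 66.6] 83.7
top lock_mouth 0.85 [314.  179.6] 5193 [315.5 178.9] [81.  66.7] 84.3
top lock_mouth 0.58 [204.8 223.4] 1139 [204.7 222.2] [36.8 42.1] 46.8
top plug_face 0.75 [314.8 180. ] 5106 [315.6 179.3] [79.7 66.7] 83.9
top plug_face 0.56 [206.7 220.6] 1184 [204.6 221.7] [37.4 42.9] 46.5
top medbox 0.79 [315.  180.4] 5048 [315.9 179.5] [79.3 66.7] 84.6
top drawer 0.7 [321.4 213.3] 207 [319.2 216.4] [ 5.4 56.4] 83.7
top mug 0.91 [206.1 223.4] 1147 [204.8 222.8] [36.1 42.4] 45.0
top mug 0.29 [324.2 213.9] 264 [320.6 215.9] [ 6.9 53.3] 80.5
top brush 0.74 [146.7 204.7] 1003 [151.9 220.3] [106.8  16.8] 67.8
top spoon 0.78 [484.  203.1] 639 [493.3 214.3] [77.2 19.1] 45.7
top spoon 0.4 [434.4 221.8] 173 [434. 221.] [14. 14.] 90.0
```

View pics/z1.png

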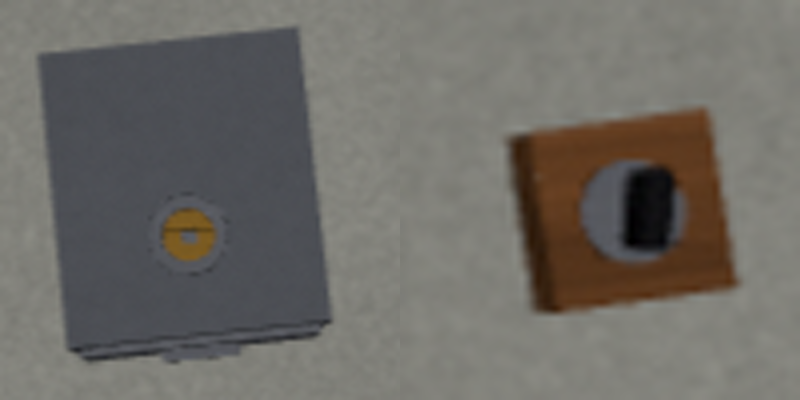

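View pics/z2.png

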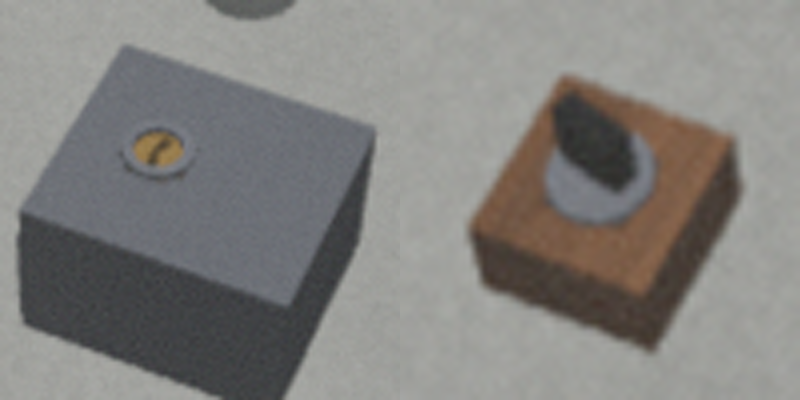

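The enlarged top view shows the brass plug at about (317,189), with its slot running roughly left to right in the image. The key bow's long side runs up and down the image. Next, accurate positions.

```bash
cat > meas.py <<'E'
from h import *
import pickle
from scipy.optimize import least_squares
D=pickle.load(open("d0.pkl","rb"));M=pickle.load(open("m0.pkl","rb"))
for n in D:
    g=D[n]["img"].astype(float)
    sat=g.max(2)-g.min(2)
    loc=proj(D[n],[0.55,0,0.12])[0]
    m=M[n,"medbox"][0]["mask"]
    brass=np.clip(g[...,2]-g[...,0],0,None)*cv2.erode(m.astype(np.uint8),np.ones((5,5)))
    w=brass*(brass>30); ys,xs=np.nonzero(w); 
    c=np.array([(w[ys,xs]*xs).sum(),(w[ys,xs]*ys).sum()])/w.sum()
    bb=(xs.min(),xs.max(),ys.min(),ys.max())
    mm=(brass>35).astype(np.uint8); hull=cv2.convexHull(cv2.findNonZero(mm)); mo=cv2.moments(hull)
    c2=(mo["m10"]/mo["m00"],mo["m01"]/mo["m00"])
    print(n,"brass",c,c2,bb,"plane z.119",plane(D[n],c2,.119))
    # stand blob & key bow
    st=M[n,"stand"][0]["mask"]|M[n,"key_grip"][0]["mask"]
    dark=(cv2.dilate(st.astype(np.uint8),np.ones((3,3)))>0)&(g.max(2)<45)
# silhouette fits of the box and the stand by IoU-like corner fit, both views
def sil(d,x,y,a,sz,S=8):
    hx,hy,h=sz[0]/2,sz[1]/2,sz[2]
    P=np.array([[sx*hx,sy*hy,z] for sx in(-1,1) for sy in(-1,1) for z in(0,h)])
    c,s=np.cos(a),np.sin(a);P[:,:2]=P[:,:2]@np.array([[c,s],[-s,c]])+[x,y]
    q=cv2.convexHull(proj(d,P).astype(np.float32))
    im=np.zeros((400,640),np.uint8);cv2.fillConvexPoly(im,np.round(q*16).astype(np.int32),255,cv2.LINE_AA,4);return im/255.
from scipy.optimize import minimize
def fit(th,sz,x0,ns=("scene","top")):
    ms={n:M[n,th][0]["mask"].astype(float) for n in ns}
    if th=="stand":
        for n in ns: ms[n]=np.maximum(ms[n],M[n,"key_grip"][0]["mask"]*0)
    def f(p): 
        e=0
        for n in ns:
            e+=np.abs(cv2.GaussianBlur(sil(D[n],*p,sz),(0,0),1)-cv2.GaussianBlur(ms[n],(0,0),1)).sum()/ms[n].sum()
        return e
    r=minimize(f,x0,method="Nelder-Mead",options=dict(initial_simplex=np.array(x0)+np.array([[0,0,0],[.02,0,0],[0,.02,0],[0,0,.15]]),xatol=1e-5,fatol=1e-6,maxiter=400));return r.x,r.fun
x0=plane(D["top"],(316,178),.12)
for ns in(("scene","top"),("top",),("scene",)):
    p,e=fit("medbox",(.18,.16,.12),[x0[0],x0[1],.1],ns);print("box",ns,p,e,"lock",p[:2]-.03*np.array([np.cos(p[2]),np.sin(p[2])]))
x0=plane(D["top"],(434,222),.04)
for ns in(("scene","top"),("top",),("scene",)):
    p,e=fit("stand",(.07,.07,.042),[x0[0],x0[1],.1],ns);print("stand",ns,p,e)
E
python3 meas.py
```

```text
scene brass [324.08693724 196.77999556] (324.1679197994987, 196.90726817042605) (np.int64(318), np.int64(330), np.int64(193), np.int64(201)) plane z.119 [0.56400619 0.01811287 0.119     ]
top brass [316.76802872 188.25372189] (316.8529411764706, 188.18067226890756) (np.int64(311), np.int64(323), np.int64(182), np.int64(194)) plane z.119 [0.56767727 0.01191563 0.119     ]
box ('scene', 'top') [0.59360474 0.01761088 0.12181916] 0.09729512311026349 lock [0.56382707 0.01396534]
box ('top',) [0.59342327 0.01574051 0.11662328] 0.05063434191412543 lock [0.56362705 0.01224973]
box ('scene',) [0.59393706 0.02081658 0.12986539] 0.039639477782303666 lock [0.56418968 0.01693156]
stand ('scene', 'top') [ 0.49451584 -0.28906537  0.15626747] 0.81840469619205
stand ('top',) [ 0.49509348 -0.28978225  0.1625448 ] 0.33255357149580156
stand ('scene',) [ 0.49179508 -0.28555762  0.19412538] 0.47494961621383197
```

```bash
cat > meas2.py <<'E'
exec(open("meas.py").read().split("# silhouette")[0].split("for n in D:")[0])
exec("def sil"+open("meas.py").read().split("def sil")[1].split("def fit")[0])
T=D["top"];S=D["scene"]
cs=[plane(T,u,.042)[:2] for u in[(420.25,209.8),(446.2,206.2),(450.5,233.2),(423.2,236.5)]]
c=np.mean(cs,0);print("stand top",c,[np.linalg.norm(cs[i]-cs[i-1]) for i in range(4)],cs)
print("flange",plane(T,(434.95,221.8),.046), "scene",plane(S,(203+200/6.667,262+178/6.667),.046))
def bow(d,x,y,a,z0=.050,z1=.082):
    P=np.array([[sx*.015,sy*.006,z] for sx in(-1,1) for sy in(-1,1) for z in(z0,z1)])
    c,s=np.cos(a),np.sin(a);P[:,:2]=P[:,:2]@np.array([[c,s],[-s,c]])+[x,y]
    q=cv2.convexHull(proj(d,P).astype(np.float32))
    im=np.zeros((400*1,640),np.uint8);cv2.fillConvexPoly(im,np.round(q*16).astype(np.int32),255,cv2.LINE_AA,4);return im/255.
G={}
for n in D:
    g=D[n]["img"].astype(float).max(2); m=cv2.dilate(M[n,"key_grip"][0]["mask"].astype(np.uint8),np.ones((3,3)))
    lo=np.percentile(g[m>0],8); hi=130
    w=np.clip((hi*.75-g)/(hi*.75-lo-10),0,1)*m; G[n]=w; print(n,lo,w.sum())
for ns in(("scene","top"),("top",),("scene",)):
  best=None
  for a0 in np.arange(-1.5,1.6,.3):
    f=lambda p:sum(np.abs(cv2.GaussianBlur(bow(D[n],*p),(0,0),.7)-G[n]).sum()/G[n].sum() for n in ns)
    x0=np.array([.494,-.289,a0])
    r=minimize(f,x0,method="Nelder-Mead",options=dict(initial_simplex=x0+np.array([[0,0,0],[.01,0,0],[0,.01,0],[0,0,.2]]),maxiter=300))
    if best is None or r.fun<best.fun:best=r
  print("bow",ns,best.x,best.fun)
E
python3 meas2.py
```

```text
stand top [ 0.49297314 -0.29106742] [np.float64(0.06858552555197893), np.float64(0.06752703062180407), np.float64(0.06976243008103716), np.float64(0.07043169756318705)] [array([ 0.52235727, -0.25355715]), array([ 0.53225688, -0.32035459]), array([ 0.46317864, -0.33010101]), array([ 0.45409976, -0.26025691])]
flange [ 0.49178475 -0.2898023   0.046     ] scene [ 0.49494639 -0.28939369  0.046     ]
scene 53.0 111.71014492753622
top 11.0 106.44444444444446
bow ('scene', 'top') [ 0.49233278 -0.28842594  2.78744993] 0.9045027653189517
bow ('top',) [ 0.49227303 -0.28922786  0.07561892] 0.3464648274286481
bow ('scene',) [ 0.49156326 -0.28729811 -0.40509948] 0.4846632936396193
```

```bash
cat >> meas2.py <<'E'
def ov(n,p,o,k=13,sz=30):
    im=cv2.resize(D[n]["img"][o[1]:o[1]+sz,o[0]:o[0]+sz],None,fx=k,fy=k,interpolation=cv2.INTER_CUBIC)
    x,y,a=p
    for z in(.050,.082):
        P=np.array([[sx*.015,sy*.006] for sx,sy in((-1,-1),(1,-1),(1,1),(-1,1))]);c,s=np.cos(a),np.sin(a)
        P=np.c_[P@np.array([[c,s],[-s,c]])+[x,y],np.full(4,z)]
        q=((proj(D[n],P)-o+.5)*k).astype(np.int32);cv2.polylines(im,[q],True,(0,255,0) if z>.06 else (0,0,255),1)
    return cv2.resize(im,(260,260))
rows=[]
for a in(-.35,0.,.15): rows.append(np.vstack([ov("top",(.4925,-.289,a),(420,206)),ov("scene",(.4925,-.289,a),(217,270))]))
cv2.imwrite("pics/ov.png",np.hstack(rows))
E
python3 meas2.py >/dev/null
```

```text
(no output)
```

View pics/ov.png

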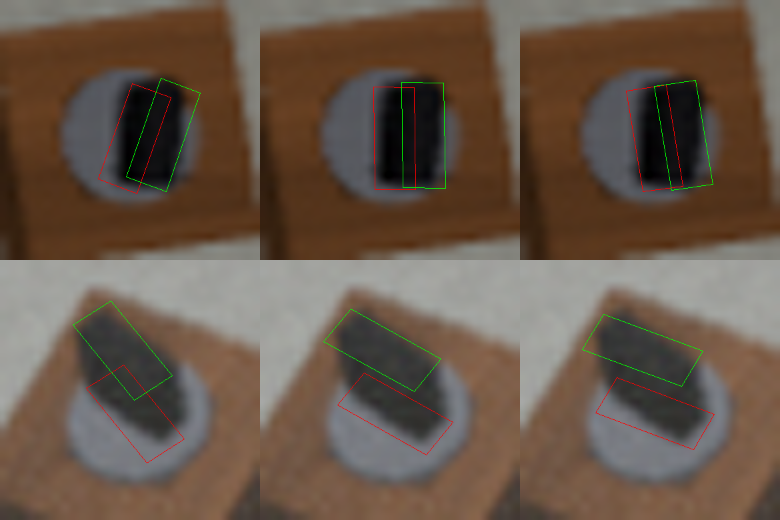

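Run:
```python
from h import *;import pickle
D=pickle.load(open("d0.pkl","rb"));T=D["top"];S=D["scene"]
o=lambda u,o,k:(o[0]+(u[0]+.5)/k-.5,o[1]+(u[1]+.5)/k-.5)
for d,a,b,org in((T,(163,230),(214,230),(270,130)),(S,(150,165),(170,140),(285,160))):
    p=plane(d,o(a,org,4),.119);q=plane(d,o(b,org,4),.119);v=p-q;print(p,q,np.arctan2(v[1],v[0])%np.pi)
from station import bot
s=bot.get_state();Rm=R.from_quat(s["eef_rot"]).as_matrix();print(Rm.round(3),s["joint_pos"])
print("tool z yaw",np.arctan2(Rm[1,2],Rm[0,2]),"azimuth",np.arctan2(*s["eef_pos"][[1,0]] if hasattr(s["eef_pos"],"shape") else (s["eef_pos"][1],s["eef_pos"][0])))
im=np.hstack([cv2.resize(T["img"][175:203,303:331],(380,380),interpolation=cv2.INTER_CUBIC),cv2.resize(S["img"][184:212,310:338],(380,380),interpolation=cv2.INTER_CUBIC)])
cv2.imwrite("pics/slot.png",im)
```

```text
[0.57009259 0.02755545 0.119     ] [ 0.57037369 -0.00317257  0.119     ] 1.5799438457160824
[0.56634178 0.00375866 0.119     ] [0.56655588 0.02885979 0.119     ] 1.5622667425643202
[[-0.948  0.     0.318]
 [-0.318 -0.    -0.948]
 [ 0.    -1.     0.   ]] [ 1.17880208  0.41106913 -0.01267742  1.59617183  0.00560813  1.134289
 -0.08222711]
tool z yaw -1.2470372613359189 azimuth -1.2470429643239098
```

View pics/slot.png

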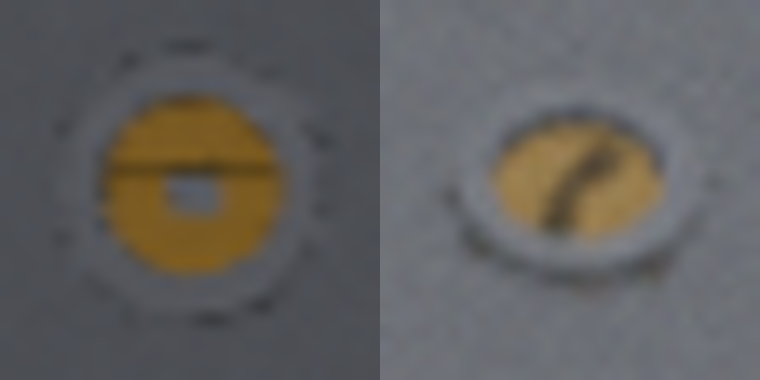

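```bash
cat >> h.py <<'E'
def go(p,yaw,cmd=None):
    """units for a shift from commanded pose to world p with tool z yaw, tool vertical"""
    from station import bot
    s=bot.get_state();P=np.array(s["eef_pos"]);Rm=R.from_quat(s["eef_rot"]).as_matrix()
    z=np.array([np.cos(yaw),np.sin(yaw),0]);y=np.array([0,0,-1.]);x=np.cross(y,z)
    d=Rm.T@(np.array(p)-P)/.25; r=R.from_matrix(Rm.T@np.c_[x,y,z]).as_rotvec()/np.deg2rad(30)
    print("at",P.round(4),"yaw",round(np.arctan2(Rm[1,2],Rm[0,2]),4),"row",d.round(4),r.round(4))
E
python3 - <<'E'
from h import *;import pickle
D=pickle.load(open("d0.pkl","rb"));T=D["top"]
for u in((565,335),(600,357),(617,338),(565,285)):
  for z in(0,.12,.2): print(u,z,plane(T,u,z).round(3))
go((.4925,-.2885,.20),-1.72); go((.2,-.45,.33),-1.25)
E
```

```text
(565, 335) 0 [ 0.203 -0.634  0.   ]
(565, 335) 0.12 [ 0.23  -0.569  0.12 ]
(565, 335) 0.2 [ 0.247 -0.525  0.2  ]
(600, 357) 0 [ 0.149 -0.721  0.   ]
(600, 357) 0.12 [ 0.181 -0.647  0.12 ]
(600, 357) 0.2 [ 0.202 -0.598  0.2  ]
(617, 338) 0 [ 0.197 -0.768  0.   ]
(617, 338) 0.12 [ 0.224 -0.689  0.12 ]
(617, 338) 0.2 [ 0.242 -0.636  0.2  ]
(565, 285) 0 [ 0.331 -0.639  0.   ]
(565, 285) 0.12 [ 0.344 -0.574  0.12 ]
(565, 285) 0.2 [ 0.353 -0.53   0.2  ]
at [ 0.1988 -0.5926  0.2313] yaw -1.247 row [-1.5005  0.1252 -0.7793] [-2.000e-04  9.033e-01 -0.000e+00]
at [ 0.1988 -0.5926  0.2313] yaw -1.247 row [-0.1858 -0.3947 -0.5391] [-0.0002  0.0057  0.    ]
```

Call:
move_arm([
  [-0.1, -0.4, -0.3, 0, 0, 0, 1],
  [-0.2, -0.4, -0.6, 0, 0.3, 0, 1],
  [-0.4, -0.4, -0.8, 0, 0.6, 0, 1],
  [-0.6, -0.4, -0.8, 0, 0.9, 0, 1],
  [-0.8, -0.3, -0.8, 0, 0.9, 0, 1],
  [-1.0, -0.2, -0.8, 0, 0.9, 0, 1],
  [-1.0, -0.1, -0.8, 0, 0.9, 0, 1],
  [-1.0, 0.0, -0.78, 0, 0.9, 0, 1],
  [-1.0, 0.0, -0.78, 0, 0.9, 0, 1],
  [-1.0, 0.0, -0.78, 0, 0.9, 0, 1],
])

```text
time: 2.1
eef_pos: [0.3738, -0.3273, 0.2303]
eef_rot: [0.051, 0.706, -0.705, -0.052]
wrist_force: [-0.8, -0.6, 0.5]
width: 0.0851
```

Run:
```python
from h import *
go((.4925,-.2885,.16),-1.72)
```

```text
at [ 0.3738 -0.3273  0.2303] yaw -1.7162 row [-0.448   0.2803 -0.2218] [0.0024 0.0072 0.0043]
```

Call:
move_arm([
  [-0.2, 0.0, -0.1, 0, 0, 0, 1],
  [-0.35, 0.1, -0.2, 0, 0, 0, 1],
  [-0.448, 0.2, -0.222, 0, 0, 0, 1],
  [-0.448, 0.25, -0.222, 0, 0, 0, 1],
  [-0.448, 0.28, -0.222, 0, 0, 0, 1],
  [-0.448, 0.28, -0.222, 0, 0, 0, 1],
  [-0.448, 0.28, -0.222, 0, 0, 0, 1],
])

```text
time: 2.8
eef_pos: [0.4919, -0.2913, 0.1626]
eef_rot: [-0.053, -0.705, 0.706, 0.053]
wrist_force: [0.4, 0.1, 0.7]
width: 0.0854
```

Run:
```python
from h import *
from station import snapshot
go((.4925,-.2885,.053),-1.72)
T=snapshot("top");S=snapshot("scene")
cv2.imwrite("pics/a1.png",np.hstack([cv2.resize(T["img"][180:270,390:480],(400,400)),cv2.resize(S["img"][230:330,190:290],(400,400))]))
```

```text
at [ 0.4919 -0.2913  0.1626] yaw -1.7207 row [-2.000e-04  4.385e-01 -1.200e-02] [-0.0024 -0.0014 -0.0021]
```

View pics/a1.png

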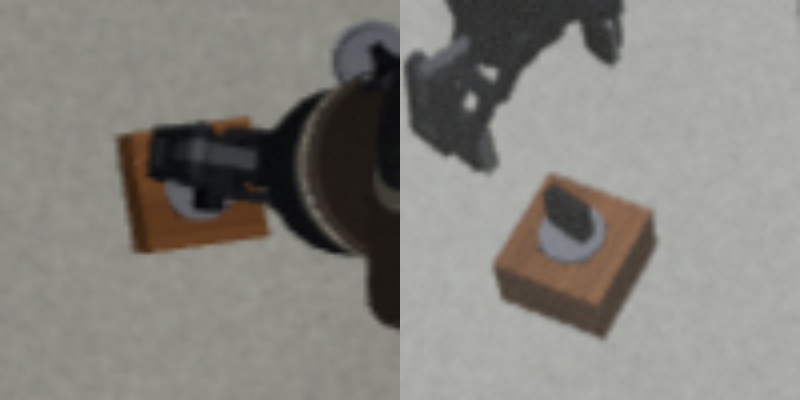

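The top view shows the fingers over the stand, with the jaws along the image's left-right direction. The scene view shows the key centred below the gap between them. Going down to grip.

Call:
move_arm([
  [0, 0.1, -0.012, 0, 0, 0, 1],
  [0, 0.2, -0.012, 0, 0, 0, 1],
  [0, 0.3, -0.012, 0, 0, 0, 1],
  [0, 0.36, -0.012, 0, 0, 0, 1],
  [0, 0.4, -0.012, 0, 0, 0, 1],
  [0, 0.438, -0.012, 0, 0, 0, 1],
  [0, 0.438, -0.012, 0, 0, 0, 1],
  [0, 0.438, -0.012, 0, 0, 0, 1],
])

```text
time: 3.7
eef_pos: [0.4936, -0.287, 0.0524]
eef_rot: [-0.052, -0.705, 0.705, 0.052]
wrist_force: [-0.0, 0.6, -0.3]
width: 0.0851
```

Run:
```python
from h import *
from station import snapshot
go((.4925,-.2885,.053),-1.72)
T=snapshot("top");S=snapshot("scene")
cv2.imwrite("pics/a2.png",np.hstack([cv2.resize(T["img"][180:270,390:480],(400,400)),cv2.resize(S["img"][250:330,190:270],(400,400))]))
```

```text
at [ 0.4936 -0.287   0.0524] yaw -1.7183 row [ 0.0033 -0.0024  0.0067] [-0.0007  0.0032 -0.0016]
```

View pics/a2.png

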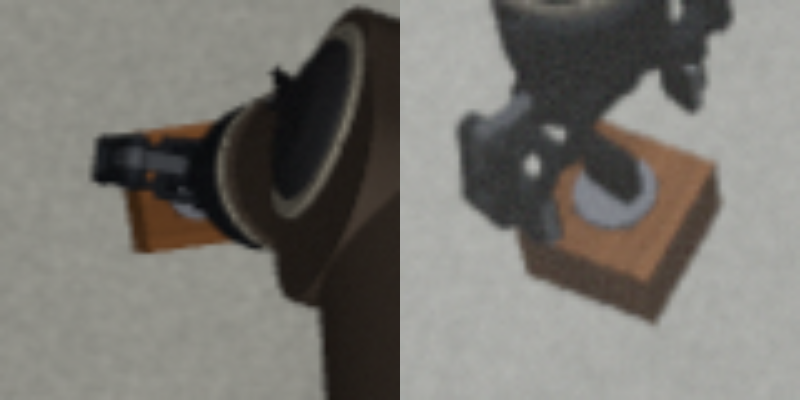

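Call:
move_arm([
  [0, 0, 0, 0, 0, 0, 0.5],
  [0, 0, 0, 0, 0, 0, 0.3],
  [0, 0, 0, 0, 0, 0, 0.2],
  [0, 0, 0, 0, 0, 0, 0.1],
  [0, 0, 0, 0, 0, 0, 0],
  [0, 0, 0, 0, 0, 0, 0],
  [0, 0, 0, 0, 0, 0, 0],
  [0, 0, 0, 0, 0, 0, 0],
  [0, 0, 0, 0, 0, 0, 0],
  [0, 0, 0, 0, 0, 0, 0],
])

```text
time: 4.8
eef_pos: [0.4933, -0.2868, 0.052]
eef_rot: [-0.052, -0.705, 0.705, 0.052]
wrist_force: [-0.2, -1.3, 2.8]
width: 0.0113
```

Run:
```python
from h import *
from station import snapshot,bot
s=bot.get_state();print(s["wrist_force"],s["ft_torque"],s["width"])
go((.4925,-.2885,.19),-1.72)
S=snapshot("scene")
cv2.imwrite("pics/a3.png",cv2.resize(S["img"][250:330,190:270],(400,400)))
```

```text
[-0.23593739 -1.28332186  2.82907329] [-0.04394561  0.06071424  0.01231794] 0.01133334204449843
at [ 0.4933 -0.2868  0.052 ] yaw -1.7183 row [ 0.0021 -0.5522  0.0072] [-0.0004  0.0033 -0.0006]
```

View pics/a3.png

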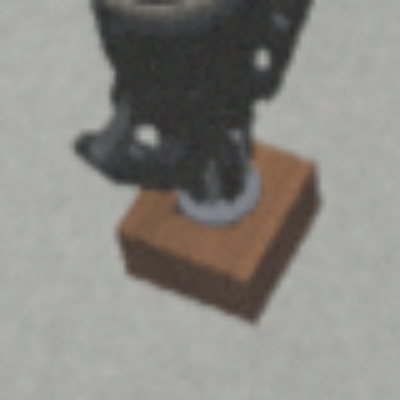

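The picture shows the fingers closed on the bow, with the flange just below the tips at about (220,205) in the crop. The opening reads 11.3 mm. Lifting now.

Call:
move_arm([
  [0, -0.05, 0, 0, 0, 0, 0],
  [0, -0.1, 0, 0, 0, 0, 0],
  [0, -0.2, 0, 0, 0, 0, 0],
  [0, -0.3, 0, 0, 0, 0, 0],
  [0, -0.4, 0, 0, 0, 0, 0],
  [0, -0.5, 0, 0, 0, 0, 0],
  [0, -0.6, 0, 0, 0, 0, 0],
  [0, -0.7, 0, 0, 0, 0, 0],
  [0, -0.75, 0, 0, 0, 0, 0],
  [0, -0.75, 0, 0, 0, 0, 0],
])

```text
time: 5.85
eef_pos: [0.494, -0.287, 0.2416]
eef_rot: [-0.053, -0.705, 0.706, 0.051]
wrist_force: [-0.3, -0.4, -1.8]
width: 0.011
```

Run:
```python
from h import *
from station import snapshot,bot
s=bot.get_state();print(s["wrist_force"],s["ft_torque"],s["width"])
go((.566,.014,.23),0)
S=snapshot("scene");T=snapshot("top")
p=proj(S,[s["eef_pos"]])[0].astype(int);print(p)
q=proj(T,[s["eef_pos"]])[0].astype(int);print(q)
cv2.imwrite("pics/a4.png",np.hstack([cv2.resize(S["img"][p[1]-30:p[1]+50,p[0]-40:p[0]+40],(400,400)),cv2.resize(T["img"][q[1]-40:q[1]+40,q[0]-40:q[0]+40],(400,400))]))
```

```text
[-0.26062035 -0.39975318 -1.83231157] [0.02846234 0.04042031 0.01659426] 0.01097593549145328
at [ 0.494  -0.287   0.2416] yaw -1.7182 row [-0.1077  0.0452 -1.2335] [-8.0000e-03 -3.2816e+00 -3.0000e-03]
[223 238]
[457 218]
```

View pics/a4.png

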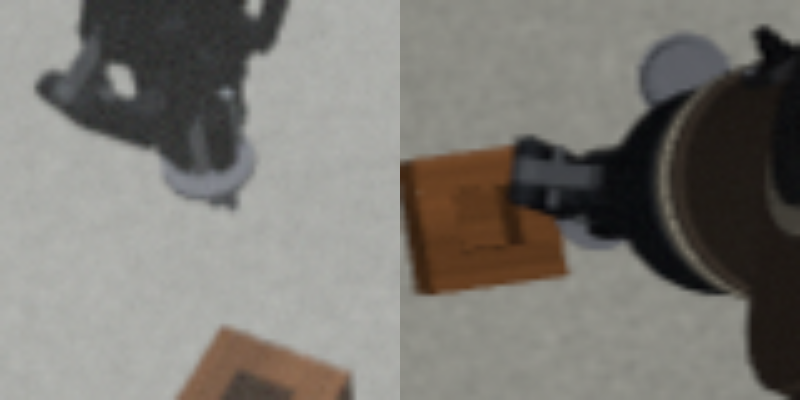

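Call:
move_arm([
  [0, 0, -0.1, 0, -0.2, 0, 0],
  [0, 0, -0.25, 0, -0.4, 0, 0],
  [0, 0, -0.4, 0, -0.6, 0, 0],
  [0, 0, -0.55, 0, -0.8, 0, 0],
  [0, 0, -0.7, 0, -1, 0, 0],
  [-0.05, 0, -0.8, 0, -1, 0, 0],
  [-0.1, 0, -0.9, 0, -1, 0, 0],
  [-0.1, 0, -1, 0, -1, 0, 0],
  [-0.1, 0, -1, 0, -1, 0, 0],
])

```text
time: 6.85
eef_pos: [0.5543, -0.0385, 0.2376]
eef_rot: [-0.135, 0.695, -0.693, 0.133]
wrist_force: [-0.1, 0.9, -0.0]
width: 0.011
```

Call:
move_arm([
  [0, 0, 0, 0, -0.2, 0, 0],
  [0, 0, 0, 0, -0.4, 0, 0],
  [0, 0, 0, 0, -0.6, 0, 0],
  [0, 0, 0, 0, -0.8, 0, 0],
  [0, 0, 0, 0, -1, 0, 0],
  [0, 0, 0, 0, -1, 0, 0],
])

```text
time: 7.45
eef_pos: [0.5538, -0.0439, 0.2379]
eef_rot: [-0.308, 0.637, -0.636, 0.307]
wrist_force: [-0.7, -0.1, -0.3]
width: 0.0112
```

Call:
move_arm([
  [0, 0, 0, 0, -0.2, 0, 0],
  [0, 0, 0, 0, -0.4, 0, 0],
  [0, 0, 0, 0, -0.6, 0, 0],
  [0, 0, 0, 0, -0.8, 0, 0],
  [0, 0, 0, 0, -1, 0, 0],
  [0, 0, 0, 0, -1, 0, 0],
])

```text
time: 8.05
eef_pos: [0.5541, -0.0436, 0.2384]
eef_rot: [-0.462, 0.536, -0.535, 0.461]
wrist_force: [0.3, 0.3, -1.8]
width: 0.011
```

Run:
```python
from h import *
go((.566,.014,.20),0.15)
```

```text
at [ 0.5541 -0.0436  0.2384] yaw -0.1492 row [-0.2349  0.1536  0.013 ] [ 2.800e-03 -5.714e-01 -4.000e-04]
```

Call:
move_arm([
  [-0.08, 0.05, 0, 0, -0.15, 0, 0],
  [-0.15, 0.1, 0, 0, -0.285, 0, 0],
  [-0.2, 0.15, 0.01, 0, -0.285, 0, 0],
  [-0.235, 0.154, 0.013, 0, -0.285, 0, 0],
  [-0.235, 0.154, 0.013, 0, -0.285, 0, 0],
  [-0.235, 0.154, 0.013, 0, -0.285, 0, 0],
])

```text
time: 8.65
eef_pos: [0.5666, 0.0149, 0.2009]
eef_rot: [0.501, -0.499, 0.499, -0.501]
wrist_force: [0.2, -0.9, 0.1]
width: 0.011
```

Run:
```python
from h import *;import pickle
from station import snapshot,bot
s=bot.get_state();print(s["wrist_force"],s["ft_torque"],s["width"],s["joint_pos"])
go((.566,.014,.20),0.0)
S=snapshot("scene");T=snapshot("top");pickle.dump((S,T,s),open("d1.pkl","wb"))
cv2.imwrite("pics/b1.png",np.hstack([cv2.resize(S["img"][140:220,285:365],(400,400),interpolation=cv2.INTER_CUBIC),cv2.resize(T["img"][145:225,280:360],(400,400),interpolation=cv2.INTER_CUBIC)]))
```

```text
[ 0.15345361 -0.85990854  0.09689214] [-0.06998743  0.00717222 -0.02784501] 0.010980251174233738 [ 0.38247547  0.41863207 -0.64999675  1.74411499  0.28368883  1.07431282
 -0.36002465]
at [0.5666 0.0149 0.2009] yaw 0.0025 row [ 0.0037  0.0036 -0.0024] [-0.0001  0.0049  0.0002]
```

View pics/b1.png

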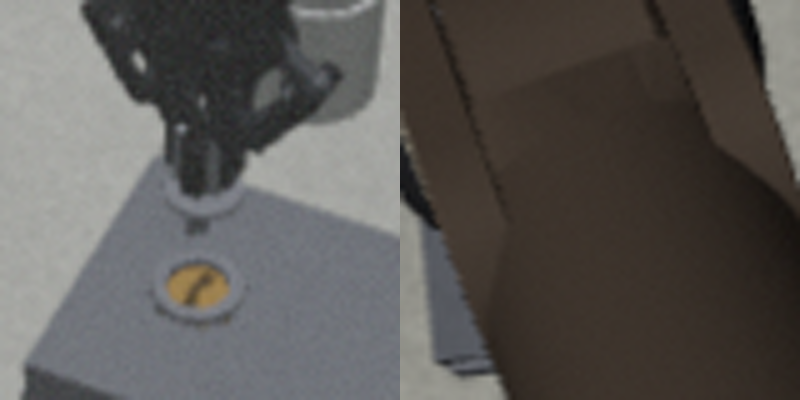

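```bash
cat > ov2.py <<'E'
from h import *;import pickle,sys
def circ(c,r,z,n=60):
    t=np.linspace(0,2*np.pi,n);return np.c_[c[0]+r*np.cos(t),c[1]+r*np.sin(t),np.full(n,z)]
def draw(S,org,w,h,k,items):
    im=cv2.resize(S["img"][org[1]:org[1]+h,org[0]:org[0]+w],None,fx=k,fy=k,interpolation=cv2.INTER_CUBIC)
    for P,col in items:
        q=((proj(S,P)-org+.5)*k);cv2.polylines(im,[np.round(q*8).astype(np.int32)],False,col,1,cv2.LINE_AA,3)
    return im
def lockitems(m,z=.126): return [(circ(m,.024,z),(0,255,0)),(circ(m,.016,z),(0,255,0)),(circ(m,.016,z-.007),(255,255,0))]
def keyitems(k,zf,yaw=None):
    r=[(circ(k,.02,zf),(0,0,255)),(circ(k,.02,zf+.004),(0,0,255)),(circ(k,.0036,zf-.029),(255,0,255))]
    return r
E
python3 - <<'E'
from ov2 import *
S,T,s=pickle.load(open("d1.pkl","rb"))
e=s["eef_pos"]
a=draw(S,(308,165),40,48,10,lockitems((.564,.018))+keyitems(e[:2],e[2]-.010))
b=draw(S,(308,165),40,48,10,[])
cv2.imwrite("pics/ov2.png",np.hstack([a,b]))
E
```

```text
(no output)
```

View pics/ov2.png

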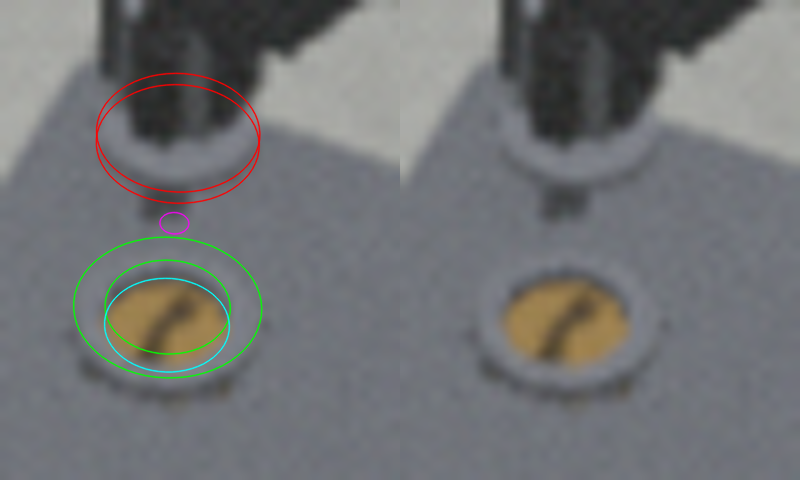

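Run:
```python
from ov2 import *
S,T,s=pickle.load(open("d1.pkl","rb"))
e=np.array(s["eef_pos"]);print(e, "campos",(-cam(S)[0].T@cam(S)[1]).round(3))
c=np.r_[e[:2],e[2]-.010]
p=proj(S,c)[0]
for d in np.eye(3)*.001: print(proj(S,c+d)[0]-p)
print(plane(S,p+[0,-1.8],c[2])-c)
```

```text
[0.56658689 0.01492952 0.2008978 ] campos [ 0.983 -0.757  1.119]
[0.35261598 0.15556901]
[ 0.2043933  -0.25243697]
[ 0.01175102 -0.28021489]
[-3.05570233e-03  5.26793052e-03 -5.55111512e-17]
```

Call:
move_arm([
  [0.01, 0.03, 0.003, 0, 0, 0, 0],
  [0.01, 0.06, 0.003, 0, 0, 0, 0],
  [0.01, 0.09, 0.003, 0, 0, 0, 0],
  [0.01, 0.115, 0.003, 0, 0, 0, 0],
  [0.01, 0.115, 0.003, 0, 0, 0, 0],
  [0.01, 0.115, 0.003, 0, 0, 0, 0],
])

```text
time: 9.35
eef_pos: [0.5672, 0.0122, 0.1719]
eef_rot: [0.501, -0.5, 0.499, -0.5]
wrist_force: [0.9, -0.2, -0.7]
width: 0.0113
```

Run:
```python
from ov2 import *
from station import snapshot,bot
im=[];es=[]
for i in range(4):
    S=snapshot("scene");s=bot.get_state();im.append(S["img"].astype(float));es.append(s["eef_pos"])
S["img"]=np.mean(im,0).astype(np.uint8)
print(np.array(es).round(4),s["wrist_force"],s["ft_torque"])
e=np.mean(es,0);pickle.dump((S,None,dict(eef_pos=e)),open("d2.pkl","wb"))
b=np.array([-.003,.0053])
a=draw(S,(308,165),40,48,10,lockitems(np.array([.5673,.0125])+b)+keyitems(e[:2]+b,e[2]-.010))
cv2.imwrite("pics/ov3.png",np.hstack([a,draw(S,(308,165),40,48,10,[])]))
go((.5673,.0125,.172),0)
```

```text
[[0.5673 0.0122 0.1721]
 [0.5675 0.0122 0.1723]
 [0.5675 0.0121 0.1724]
 [0.5675 0.0121 0.1724]] [ 0.50538825 -0.84145997 -0.95966105] [-0.02525984  0.01619864 -0.03996715]
at [0.5675 0.0121 0.1724] yaw 0.0019 row [-0.0014  0.0016 -0.0007] [-0.0013  0.0037  0.0001]
```

View pics/ov3.png

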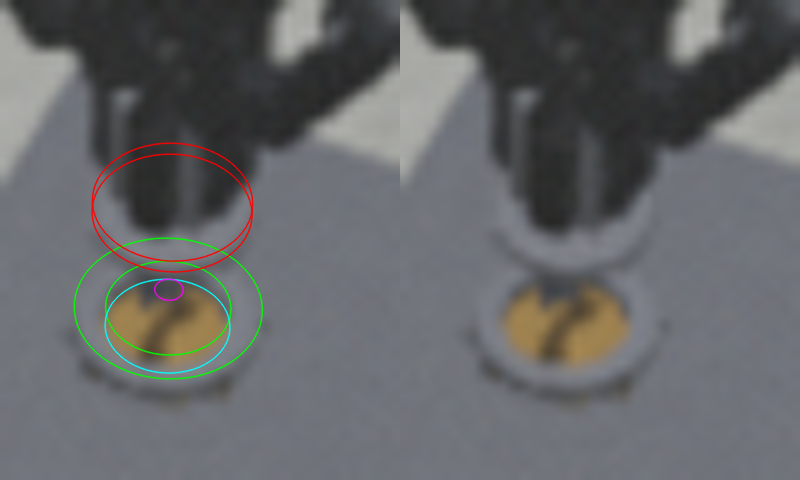

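The key sits over the bore: the dark pilot enters the ring at about (560,285) in the crop. I'll go down in small steps and watch the force.

Call:
move_arm([
  [0, 0.015, 0, 0, 0, 0, 0],
  [0, 0.03, 0, 0, 0, 0, 0],
  [0, 0.045, 0, 0, 0, 0, 0],
  [0, 0.045, 0, 0, 0, 0, 0],
])

```text
time: 9.95
eef_pos: [0.5668, 0.012, 0.16]
eef_rot: [0.501, -0.5, 0.499, -0.5]
wrist_force: [-0.4, -0.5, -1.1]
width: 0.0111
```

Call:
move_arm([
  [0, 0.004, 0, 0, 0, 0, 0],
  [0, 0.008, 0, 0, 0, 0, 0],
  [0, 0.012, 0, 0, 0, 0, 0],
  [0, 0.012, 0, 0, 0, 0, 0],
])

```text
time: 10.35
eef_pos: [0.5672, 0.012, 0.1577]
eef_rot: [0.5, -0.5, 0.5, -0.5]
wrist_force: [-0.6, -0.4, -1.0]
width: 0.0113
```

Run:
```python
from station import bot
s=bot.get_state();print(s["eef_pos"],s["wrist_force"],s["ft_torque"])
```

```text
[0.56721586 0.01202391 0.15771219] [-0.63476549 -0.40306754 -0.98601654] [ 0.01002021 -0.00622665  0.02936826]
```

Call:
move_arm([
  [0, 0.004, 0, 0, 0, 0, 0],
  [0, 0.008, 0, 0, 0, 0, 0],
  [0, 0.008, 0, 0, 0, 0, 0],
])

```text
time: 10.65
eef_pos: [0.5672, 0.012, 0.1556]
eef_rot: [0.5, -0.5, 0.5, -0.5]
wrist_force: [0.2, 0.7, -0.8]
width: 0.0111
```

Call:
move_arm([
  [0, 0.004, 0, 0, 0, 0, 0],
  [0, 0.006, 0, 0, 0, 0, 0],
  [0, 0.006, 0, 0, 0, 0, 0],
])

```text
time: 10.95
eef_pos: [0.5672, 0.012, 0.1542]
eef_rot: [0.5, -0.5, 0.5, -0.5]
wrist_force: [0.5, 0.2, -1.0]
width: 0.0112
```

Call:
move_arm([
  [0, 0.004, 0, 0, 0, 0, 0],
  [0, 0.008, 0, 0, 0, 0, 0],
  [0, 0.008, 0, 0, 0, 0, 0],
])

```text
time: 11.25
eef_pos: [0.5672, 0.012, 0.1521]
eef_rot: [0.501, -0.5, 0.5, -0.5]
wrist_force: [1.1, -0.6, -1.0]
width: 0.0111
```

Call:
move_arm([
  [0, 0.004, 0, 0, 0, 0, 0],
  [0, 0.008, 0, 0, 0, 0, 0],
  [0, 0.008, 0, 0, 0, 0, 0],
])

```text
time: 11.55
eef_pos: [0.5672, 0.012, 0.1501]
eef_rot: [0.501, -0.5, 0.5, -0.5]
wrist_force: [0.4, -0.3, -0.6]
width: 0.0115
```

Call:
move_arm([
  [0, 0.004, 0, 0, 0, 0, 0],
  [0, 0.004, 0, 0, 0, 0, 0],
  [0, 0.004, 0, 0, 0, 0, 0],
])

```text
time: 11.85
eef_pos: [0.5672, 0.0121, 0.1493]
eef_rot: [0.5, -0.5, 0.5, -0.5]
wrist_force: [-0.5, -0.9, -0.3]
width: 0.0112
```

Call:
move_arm([
  [0, 0.004, 0, 0, 0, 0, 0],
  [0, 0.006, 0, 0, 0, 0, 0],
  [0, 0.006, 0, 0, 0, 0, 0],
])

```text
time: 12.15
eef_pos: [0.5672, 0.012, 0.1477]
eef_rot: [0.5, -0.5, 0.5, -0.5]
wrist_force: [0.2, 0.2, -0.6]
width: 0.0107
```

Call:
move_arm([
  [0, 0.004, 0, 0, 0, 0, 0],
  [0, 0.006, 0, 0, 0, 0, 0],
  [0, 0.006, 0, 0, 0, 0, 0],
])

```text
time: 12.45
eef_pos: [0.5672, 0.012, 0.1462]
eef_rot: [0.501, -0.5, 0.5, -0.5]
wrist_force: [0.2, 1.0, -0.8]
width: 0.0113
```

Call:
move_arm([
  [0, 0.004, 0, 0, 0, 0, 0],
  [0, 0.008, 0, 0, 0, 0, 0],
  [0, 0.008, 0, 0, 0, 0, 0],
])

```text
time: 12.75
eef_pos: [0.5671, 0.012, 0.1441]
eef_rot: [0.501, -0.5, 0.499, -0.5]
wrist_force: [-0.9, 0.2, -0.3]
width: 0.0108
```

Call:
move_arm([
  [0, 0.004, 0, 0, 0, 0, 0],
  [0, 0.008, 0, 0, 0, 0, 0],
  [0, 0.008, 0, 0, 0, 0, 0],
])

```text
time: 13.05
eef_pos: [0.5672, 0.012, 0.1421]
eef_rot: [0.501, -0.5, 0.5, -0.5]
wrist_force: [-0.7, 0.2, -0.4]
width: 0.0109
```

Call:
move_arm([
  [0, 0.004, 0, 0, 0, 0, 0],
  [0, 0.004, 0, 0, 0, 0, 0],
  [0, 0.004, 0, 0, 0, 0, 0],
])

```text
time: 13.35
eef_pos: [0.5672, 0.0121, 0.1413]
eef_rot: [0.5, -0.5, 0.5, -0.5]
wrist_force: [0.7, -0.5, 0.2]
width: 0.0111
```

Call:
move_arm([
  [0, 0.004, 0, 0, 0, 0, 0],
  [0, 0.004, 0, 0, 0, 0, 0],
  [0, 0.004, 0, 0, 0, 0, 0],
])

```text
time: 13.65
eef_pos: [0.5672, 0.012, 0.1403]
eef_rot: [0.5, -0.5, 0.5, -0.5]
wrist_force: [0.5, 0.6, -0.6]
width: 0.0107
```

Call:
move_arm([
  [0, 0.004, 0, 0, 0, 0, 0],
  [0, 0.004, 0, 0, 0, 0, 0],
  [0, 0.004, 0, 0, 0, 0, 0],
])

```text
time: 13.95
eef_pos: [0.5672, 0.012, 0.1393]
eef_rot: [0.5, -0.5, 0.5, -0.5]
wrist_force: [0.5, 0.1, -0.7]
width: 0.0114
```

Call:
move_arm([
  [0, 0.004, 0, 0, 0, 0, 0],
  [0, 0.004, 0, 0, 0, 0, 0],
  [0, 0.004, 0, 0, 0, 0, 0],
])

```text
time: 14.25
eef_pos: [0.5674, 0.0121, 0.1384]
eef_rot: [-0.5, 0.499, -0.5, 0.501]
wrist_force: [0.0, 0.3, 0.9]
width: 0.0113
```

Call:
move_arm([
  [0, 0.004, 0, 0, 0, 0, 0],
  [0, 0.004, 0, 0, 0, 0, 0],
  [0, 0.004, 0, 0, 0, 0, 0],
])

```text
time: 14.55
eef_pos: [0.5674, 0.0121, 0.1374]
eef_rot: [-0.5, 0.499, -0.5, 0.501]
wrist_force: [-0.2, -0.3, 2.5]
width: 0.0109
```

Run:
```python
from station import bot
s=bot.get_state();print(s["eef_pos"],s["wrist_force"],s["ft_torque"])
```

```text
[0.56735722 0.01206655 0.13744918] [-0.18679158 -0.34303078  2.54418356] [-0.03832872  0.05152118  0.0158256 ]
```

Call:
move_arm([
  [0, 0.004, 0, 0, 0, 0, 0],
  [0, 0.004, 0, 0, 0, 0, 0],
  [0, 0.004, 0, 0, 0, 0, 0],
  [0, 0.004, 0, 0, 0, 0, 0],
])

```text
time: 14.95
eef_pos: [0.5674, 0.012, 0.1364]
eef_rot: [-0.5, 0.499, -0.5, 0.501]
wrist_force: [-0.4, -0.1, 4.1]
width: 0.0108
```

Run:
```python
from ov2 import *
from station import bot,snapshot
S=snapshot("scene");s=bot.get_state();print(s["eef_pos"],s["wrist_force"],s["ft_torque"],s["joint_pos"])
go((.5673,.0121,.1368),0)
cv2.imwrite("pics/c1.png",draw(S,(300,150),50,60,9,[]))
```

```text
[0.56737585 0.01207516 0.13640685] [0.14662255 0.08540286 3.89896396] [-0.01142396  0.15244346  0.00261753] [ 0.35887629  0.49040632 -0.61936218  1.80865467  0.34261494  0.95108782
 -0.4048975 ]
at [0.5674 0.0121 0.1364] yaw 0.0018 row [-0.0001 -0.0016 -0.0003] [-0.0006  0.0035  0.    ]
```

View pics/c1.png

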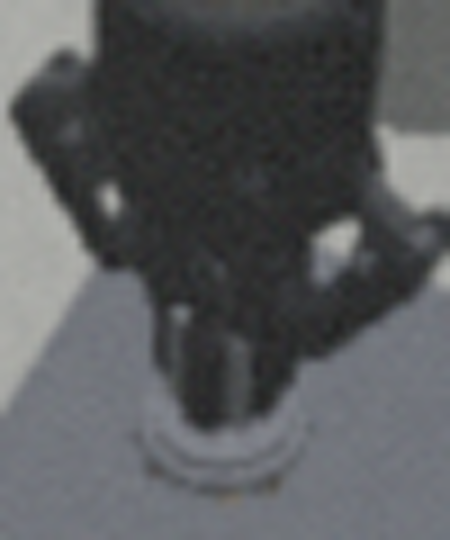

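The wings went in without resistance and bottomed at the expected height (TCP z about 0.1385). From there the spring rises at about 1.6 N/mm, so the key is home. Turning clockwise now.

Call:
move_arm([
  [0, 0, 0, 0, 0.1, 0, 0],
  [0, 0, 0, 0, 0.2, 0, 0],
  [0, 0, 0, 0, 0.3, 0, 0],
  [0, 0, 0, 0, 0.4, 0, 0],
  [0, 0, 0, 0, 0.4, 0, 0],
])

```text
time: 15.5
eef_pos: [0.5671, 0.0122, 0.1361]
eef_rot: [-0.445, 0.549, -0.549, 0.445]
wrist_force: [-0.3, 0.8, 1.5]
width: 0.0109
```

Run:
```python
from h import *
from station import bot
s=bot.get_state();print(s["wrist_force"],s["ft_torque"])
go((.5673,.0121,.1364),0)
```

```text
[-0.25618138  0.75313794  1.53711562] [0.08135474 0.10307086 0.02498236]
at [0.5671 0.0122 0.1361] yaw -0.2081 row [ 0.0002 -0.0011  0.0009] [ 5.000e-04 -3.973e-01  1.000e-04]
```

Call:
move_arm([
  [0, 0, 0, 0, 0.1, 0, 0],
  [0, 0, 0, 0, 0.2, 0, 0],
  [0, 0, 0, 0, 0.3, 0, 0],
  [0, 0, 0, 0, 0.4, 0, 0],
  [0, 0, 0, 0, 0.4, 0, 0],
])

```text
time: 16.0
eef_pos: [0.5671, 0.0122, 0.1361]
eef_rot: [-0.386, 0.593, -0.592, 0.386]
wrist_force: [-1.1, -0.1, 1.5]
width: 0.0111
```

Run:
```python
from ov2 import *
from station import bot,snapshot
s=bot.get_state();print(s["wrist_force"],s["ft_torque"])
go((.5673,.0121,.1364),0)
S=snapshot("scene");cv2.imwrite("pics/c2.png",draw(S,(300,150),50,60,9,[]))
```

```text
[-1.13739089 -0.09720855  1.52819169] [0.05869949 0.12581034 0.02483401]
at [0.5671 0.0122 0.1361] yaw -0.4162 row [-0.0001 -0.001   0.0009] [ 5.000e-04 -7.948e-01  3.000e-04]
```

View pics/c2.png

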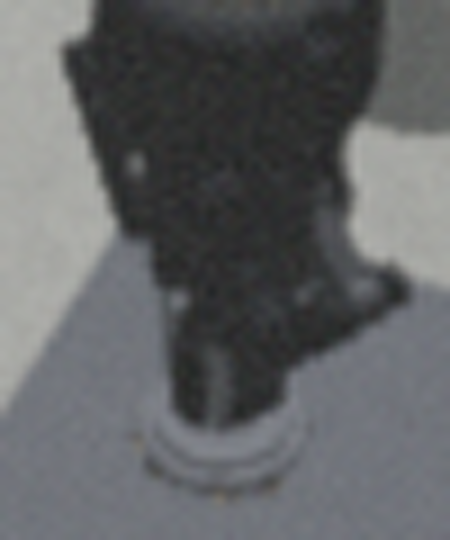

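Call:
move_arm([
  [0, 0, 0, 0, 0.1, 0, 0],
  [0, 0, 0, 0, 0.2, 0, 0],
  [0, 0, 0, 0, 0.3, 0, 0],
  [0, 0, 0, 0, 0.3, 0, 0],
])

```text
time: 16.45
eef_pos: [0.5671, 0.0122, 0.1362]
eef_rot: [-0.339, 0.621, -0.621, 0.338]
wrist_force: [-0.7, 0.9, 1.8]
width: 0.0111
```

Run:
```python
from ov2 import *
from station import bot,snapshot
s=bot.get_state();print(s["wrist_force"],s["ft_torque"],s["effort"])
go((.5673,.0121,.1364),0)
S=snapshot("scene");T=snapshot("top");cv2.imwrite("pics/c3.png",np.hstack([cv2.resize(S["img"][150:270,270:390],(400,400)),cv2.resize(T["img"][130:240,265:375],(400,400))]))
```

```text
[-0.67347057  0.90074067  1.82709501] [0.09002181 0.17552853 0.05825566] [  0.27167207 -55.18331051  -5.15269384 -25.22738457   0.09101311
  -0.2067207   -0.72744319]
at [0.5671 0.0122 0.1362] yaw -0.5727 row [-0.0002 -0.0008  0.0009] [ 5.0000e-04 -1.0938e+00  2.0000e-04]
```

View pics/c3.png

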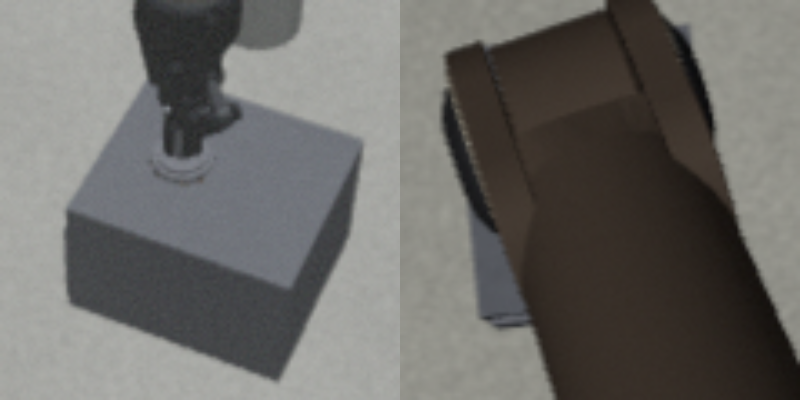

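Call:
move_arm([
  [0, 0, 0, 0, 0.1, 0, 0],
  [0, 0, 0, 0, 0.2, 0, 0],
  [0, 0, 0, 0, 0.3, 0, 0],
  [0, 0, 0, 0, 0.4, 0, 0],
  [0, 0, 0, 0, 0.5, 0, 0],
  [0, 0, 0, 0, 0.5, 0, 0],
])

```text
time: 17.15
eef_pos: [0.5671, 0.0122, 0.1362]
eef_rot: [-0.255, 0.66, -0.66, 0.254]
wrist_force: [-1.4, 0.7, 2.3]
width: 0.0106
```

```bash
cat > look.py <<'E'
from ov2 import *
from station import bot,snapshot
s=bot.get_state();print(s["wrist_force"],s["ft_torque"],s["effort"][-1],s["joint_pos"])
go((.5673,.0121,.1364),0)
S=snapshot("scene");T=snapshot("top");cv2.imwrite("pics/%s.png"%sys.argv[1],np.hstack([cv2.resize(S["img"][150:270,270:390],(400,400)),cv2.resize(T["img"][130:240,265:375],(400,400))]))
E
python3 look.py c4
```

```text
[-1.44394466  0.6927895   2.26053532] [0.14597203 0.2700433  0.05740585] -0.7292578741908073 [ 0.2191121   0.4516973  -0.42717929  1.81827667  0.22915293  0.92065526
 -1.14462089]
at [0.5671 0.0122 0.1362] yaw -0.8347 row [-0.0005 -0.0008  0.0007] [ 6.0000e-04 -1.5941e+00  3.0000e-04]
```

View pics/c4.png

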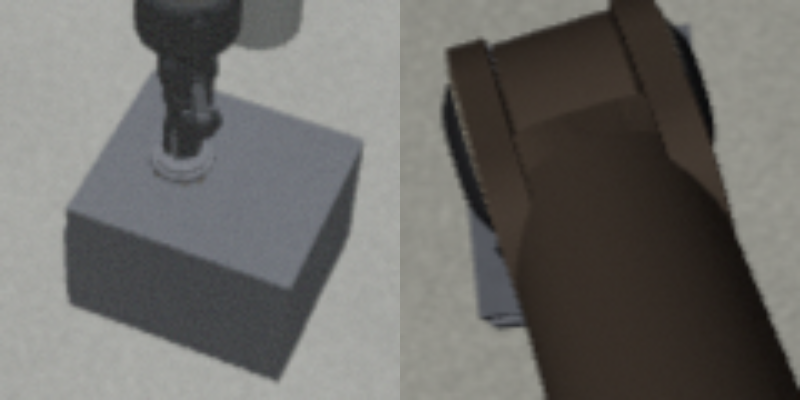

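Call:
move_arm([
  [0, 0, 0, 0, 0.1, 0, 0],
  [0, 0, 0, 0, 0.2, 0, 0],
  [0, 0, 0, 0, 0.3, 0, 0],
  [0, 0, 0, 0, 0.35, 0, 0],
  [0, 0, 0, 0, 0.35, 0, 0],
])

```text
time: 17.75
eef_pos: [0.5671, 0.0122, 0.1362]
eef_rot: [-0.193, 0.68, -0.68, 0.193]
wrist_force: [-2.4, 0.7, 1.5]
width: 0.011
```

```bash
python3 look.py c5
```

```text
[-2.42468961  0.65203478  1.48447646] [0.18913478 0.30857974 0.12826417] -0.4505911935120821 [ 0.18814841  0.44522572 -0.38566402  1.82037019  0.20568112  0.91550033
 -1.30754625]
at [0.5671 0.0122 0.1362] yaw -1.018 row [-0.0005 -0.0006  0.0006] [ 5.0000e-04 -1.9442e+00  2.0000e-04]
```

View pics/c5.png

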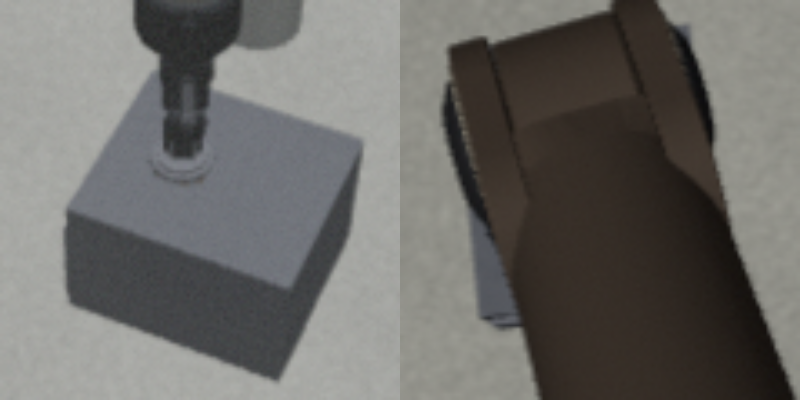

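Call:
move_arm([
  [0, 0, 0, 0, 0.1, 0, 0],
  [0, 0, 0, 0, 0.2, 0, 0],
  [0, 0, 0, 0, 0.2, 0, 0],
])

```text
time: 18.15
eef_pos: [0.5672, 0.0122, 0.1364]
eef_rot: [-0.157, 0.69, -0.689, 0.157]
wrist_force: [-2.7, 2.2, 2.8]
width: 0.0115
```

```bash
python3 look.py c6
```

```text
[-2.66613043  2.21691087  2.81855252] [0.31669561 0.37820807 0.08631558] -0.7165725901722908 [ 0.17022701  0.44168868 -0.36182592  1.8214655   0.19234425  0.91293116
 -1.40145105]
at [0.5672 0.0122 0.1364] yaw -1.1235 row [-0.0004 -0.0002  0.0005] [ 3.0000e-04 -2.1456e+00  1.0000e-04]
```

View pics/c6.png

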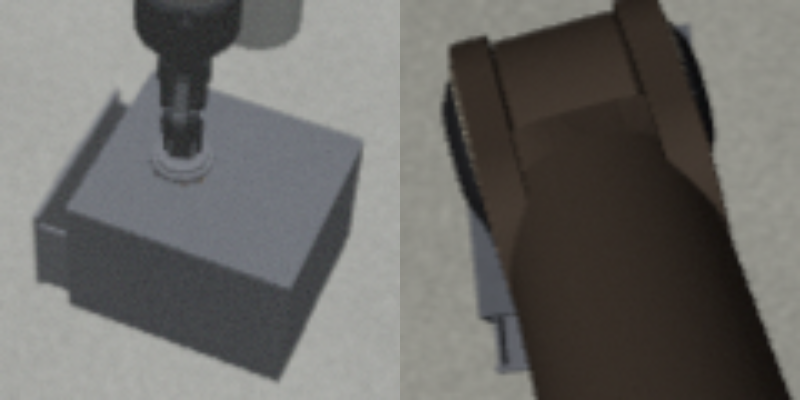

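The scene view shows the drawer sprung out, with its front at about (50,250) in the crop; the top view shows it at (510,370). I'll ease off the pressure, then let go gently.

Call:
move_arm([
  [0, -0.002, 0, 0, 0, 0, 0],
  [0, -0.005, 0, 0, 0, 0, 0],
  [0, -0.007, 0, 0, 0, 0, 0],
  [0, -0.007, 0, 0, 0, 0, 0],
  [0, -0.007, 0, 0, 0, 0, 0],
])

```text
time: 18.75
eef_pos: [0.5671, 0.0121, 0.1379]
eef_rot: [-0.157, 0.69, -0.689, 0.157]
wrist_force: [-1.6, 1.8, 1.5]
width: 0.0111
```

```bash
python3 look.py c7
```

```text
[-1.64557897  1.83061306  1.49875019] [0.39486869 0.3664442  0.03681901] -0.059694014489650726 [ 0.17088911  0.43986792 -0.36233468  1.8200955   0.19132915  0.91606867
 -1.40073073]
at [0.5671 0.0121 0.1379] yaw -1.1238 row [-0.0006  0.0059  0.0002] [ 4.0000e-04 -2.1462e+00  1.0000e-04]
```

Call:
move_arm([
  [0, 0, 0, 0, 0, 0, 0.15],
  [0, 0, 0, 0, 0, 0, 0.25],
  [0, 0, 0, 0, 0, 0, 0.4],
  [0, 0, 0, 0, 0, 0, 0.5],
  [0, 0, 0, 0, 0, 0, 0.5],
  [0, 0, 0, 0, 0, 0, 0.5],
  [0, 0, 0, 0, 0, 0, 0.5],
])

```text
time: 19.55
eef_pos: [0.5673, 0.012, 0.1381]
eef_rot: [0.157, -0.69, 0.69, -0.157]
wrist_force: [-0.7, 0.0, -0.5]
width: 0.043
```

```bash
python3 look.py c8
```

```text
[-0.68285119  0.04775631 -0.47974697] [ 0.02847791 -0.03819378  0.02243657] -5.237665959612059e-05 [ 0.17087479  0.43968853 -0.36222866  1.81988231  0.19139056  0.9161273
 -1.40087347]
at [0.5673 0.012  0.1381] yaw -1.124 row [-0.0002  0.0066 -0.0003] [-2.0000e-04 -2.1467e+00 -0.0000e+00]
```

View pics/c8.png

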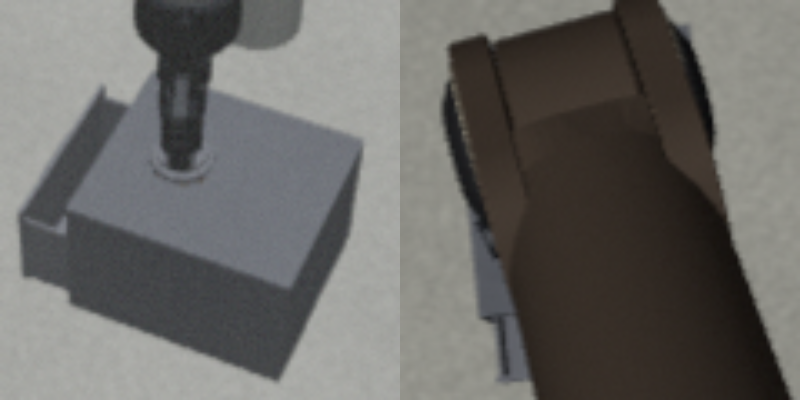

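Call:
move_arm([
  [0, 0, 0, 0, 0, 0, 0.7],
  [0, -0.03, 0, 0, 0, 0, 0.7],
  [0, -0.08, 0, 0, 0, 0, 0.7],
  [0, -0.16, 0, 0, 0, 0, 0.7],
  [0, -0.25, 0, 0, 0, 0, 0.7],
  [0, -0.35, 0, 0, 0, 0, 0.7],
  [0, -0.45, 0, 0, 0, 0, 0.7],
  [0, -0.55, 0, 0, 0, 0, 0.7],
  [0, -0.6, 0, 0, 0, 0, 0.7],
  [0, -0.6, 0, 0, 0, 0, 0.7],
])

```text
time: 20.65
eef_pos: [0.5682, 0.0123, 0.2905]
eef_rot: [0.155, -0.689, 0.69, -0.158]
wrist_force: [-0.1, -0.4, -0.2]
width: 0.0598
```

```bash
python3 look.py c9
python3 - <<'E'
from h import *
go((.48,-.2,.29),-1.12)
E
```

```text
[-0.07576829 -0.35558292 -0.21748154] [ 0.03979693 -0.02354039  0.00692116] 0.06937064230442047 [ 0.19692446  0.29535934 -0.38565828  1.63958862  0.11734169  1.22529607
 -1.33702597]
at [0.5682 0.0123 0.2905] yaw -1.124 row [ 0.0058  0.6163 -0.002 ] [-0.007  -2.1467 -0.0046]
at [0.5669 0.012  0.2876] yaw -1.124 row [ 0.6799 -0.0095  0.6144] [ 0.0001 -0.0076  0.0008]
```

View pics/c9.png

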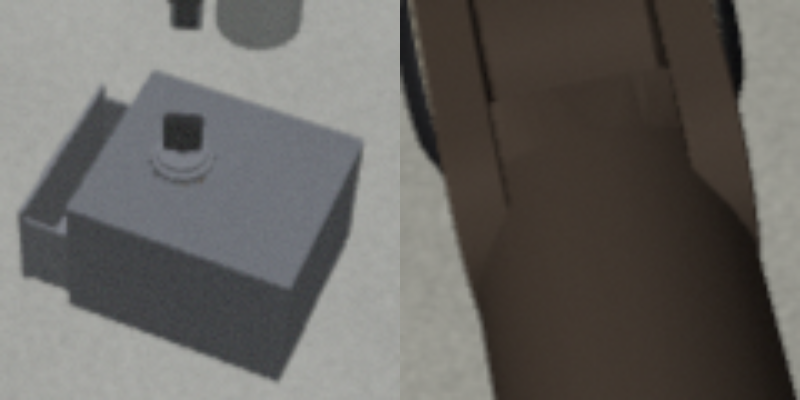

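The key stands upright in the lock at crop (183,135) and the drawer is out. I'll move the arm aside to check from above.

Call:
move_arm([
  [0.1, 0, 0.1, 0, 0, 0, 0.7],
  [0.2, 0, 0.2, 0, 0, 0, 0.7],
  [0.3, 0, 0.3, 0, 0, 0, 0.7],
  [0.4, 0, 0.4, 0, 0, 0, 0.7],
  [0.5, 0, 0.5, 0, 0, 0, 0.7],
  [0.6, 0, 0.6, 0, 0, 0, 0.7],
  [0.68, 0, 0.61, 0, 0, 0, 0.7],
  [0.68, 0, 0.61, 0, 0, 0, 0.7],
  [0.68, 0, 0.61, 0, 0, 0, 0.7],
])

```text
time: 21.65
eef_pos: [0.4794, -0.1986, 0.287]
eef_rot: [-0.157, 0.69, -0.689, 0.156]
wrist_force: [-0.2, -0.0, 0.4]
width: 0.06
```

Run:
```python
from ov2 import *
from station import snapshot
D=pickle.load(open("d0.pkl","rb"))
S=snapshot("scene");T=snapshot("top")
b=np.array([-.003,.0053]);m=np.array([.567,.0125])+b
a=cv2.resize(draw(S,(308,160),40,48,10,lockitems(m)+keyitems(m,.1285)),(400,480))
c=cv2.resize(T["img"][130:250,260:360],(400,480))
cv2.imwrite("pics/e1.png",np.hstack([a,c]));cv2.imwrite("pics/e2.png",T["img"]);cv2.imwrite("pics/e3.png",S["img"])
for n,X in(("scene",S),("top",T)):
    df=cv2.absdiff(X["img"],D[n]["img"]).max(2)
    r={"mug":(325,120,365,165),"brush":(322,110,418,135),"spoon":(150,335,245,365)} if n=="scene" else {"mug":(185,200,225,250),"brush":(120,165,182,275),"spoon":(462,182,522,250)}
    for k,(x0,y0,x1,y1) in r.items(): print(n,k,(df[y0:y1,x0:x1]>40).sum())
```

```text
scene mug 0
scene brush 0
scene spoon 0
top mug 0
top brush 0
top spoon 3888
```

View pics/e1.png

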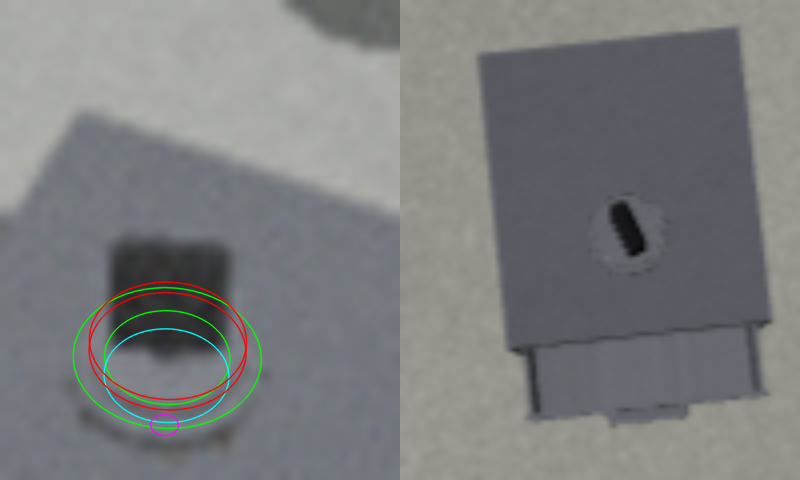

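View pics/e2.png

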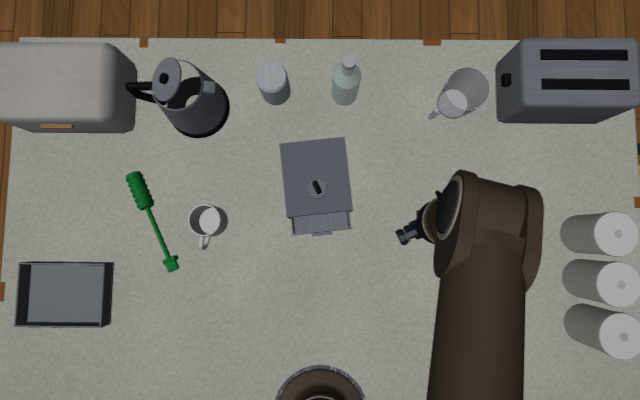

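The final pictures show the key upright in the lock at (317,187) in the top view, the drawer about 18 px (roughly 40 mm) out, and the mug and brush unmoved. Handing in.

```bash
python3 -c "
from station import ticket
print(ticket.finish_job())"
```

```text
the job is handed in; nothing more can be done
None
```

The drawer is open and the key is standing upright, fully home in the lock. I handed the job in at about 22 s of the 70 s allowed, with the arm clear of everything.

- **Finding the slot:** I read the slot's direction from the two cameras and lowered the key at that angle. The wings went in without any search turning. They bottomed at the expected height (TCP z about 0.1385), and the plug spring then pushed back at about 1.6 N/mm, to about 4 N.
- **Turning:** I only then turned the key clockwise. The drawer sprang out by the time it had turned about 1.12 rad, more than the stated 0.85. I put the difference down to play between wings and slot, but did not check that.
- **Forces:** The readings I took at the wrist never passed about 5 N.
- **Last checks:** The flange sits where a fully home key should be in the scene view, and the drawer stands about 40 mm out.
- **Mug, brush and spoon:** The mug and brush showed no change in either camera. The spoon showed none in the scene view, but the arm hid it in the final top view, so that check could not confirm it.
- **Disagreements:**
  - The two cameras differed by about 7 mm on where the lock was. I corrected for this by measuring the held key against the lock in the same picture.
  - The wrist torque stayed lower than I expected for most of the turn, reading up to 0.13 N m about the vertical.

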